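# Pack the geometry box from the pen stand

## Task

Pack the open yellow geometry box for school: first the red brush, then the blue pencil. Pinch each one by its upper part in the pen stand, draw it out, press its lower end on the bare desk top so that it swings level between the fingers, and carry it level to the box. Lay the two down flat in the box, one on each side of the low rib, tips towards the end with the red clasp; set them down rather than let them fall, and leave the green marker and everything else where it stands.

Things in the scene. Friction and masses are not known exactly. Their poses are not given: they have to be found in the camera images.
- table: the desk top, grey sunmica, z = 0. Besides the listed things it carries fixed equipment only at x > 0.80 (bin, notebooks) and at |y| > 0.50 (radio, lamp, steel tiffin). A brush or pencil pinched near its upper end with about 25 N turns between the pads when its butt is pressed on the desk and the hand moves over and down, and then keeps its angle in the air.
- stand: brown wooden pen stand, a fixed block 150 (its x) x 56 (its y) x 60 mm high, origin at the centre of its underside. Three square wells 18 mm wide and 50 mm deep in a row along its x at -46, 0 and +46 mm; they hold brush, pencil and marker in any order.
- brush: round paint brush, 160 mm long, red handle 14 mm in diameter up to 132 mm from the butt, then aluminium ferrule and dark bristles (rigid), 14 mm thick at most; 30 g nominal. Origin at the centre of its flat lower (butt) end, z along its axis to the tip. It starts upright, tip up, on the floor of one of the stand's wells (butt 10 mm above the desk).
- brush_tip (a point): the brush's bristle tip, 160 mm from the butt end on its axis
- brush_mid (a point): middle of the brush's axis, 80 mm from the butt end
- pencil: jumbo round pencil, 150 mm long, blue barrel 14 mm in diameter up to 126 mm from the butt, then a sharpened wooden cone with black point; 30 g nominal. Origin at the centre of its flat lower (butt) end, z along its axis to the tip. It starts upright, tip up, on the floor of one of the stand's wells (butt 10 mm above the desk).
- pencil_tip (a point): the pencil's point, 150 mm from the butt end on its axis
- pencil_mid (a point): middle of the pencil's axis, 75 mm from the butt end
- marker: white marker with green cap, 130 mm long, 15 mm in diameter, upright in the third well; not to be moved. Origin at its lower end, z up along its axis.
- box: open yellow plastic geometry box, fixed, 236 (its x) x 130 (its y) x 32 mm high, walls and floor 3 mm thick, origin under its centre. A rib 4 mm wide, its top 11 mm above the underside, runs along its x in the middle and leaves two channels 230 x 60 mm. A red clasp, 50 mm wide, sits on the short wall and its rim at its +x end.
- katori: small steel bowl holding erasers, 88 mm in diameter, 40 mm high, loose; origin under its centre
- eraser: big white eraser, 60 (x) x 25 (y) x 14 mm, lying loose on the desk; origin under its centre
- jar: empty clear glass jar with steel lid, 76 mm in diameter, 120 mm high, loose; origin under its centre
- tape: roll of paper tape lying flat, 80 mm in diameter, 20 mm high, loose; origin under its centre
- sharpener: orange plastic sharpener, 45 x 32 x 28 mm, loose; origin under its centre

How it is judged (in metres and radians):
On the way, in this order (a step that is already met when the one before it is completed fails the run):
1. the red brush, pinched in the fingers, has its end pressed on the desk top and swings over (more than 0.5 rad from upright) (contact force between brush and table above 0.3 N and contact force between the fingers and brush above 1 N and angle between brush's own z axis and vertical above 0.5 rad), for 0.05 s.
2. the red brush is carried nearly level (within 0.42 rad) in the fingers, clear of the desk, its middle over 50 mm high (contact force between brush and table below 0.05 N and contact force between the fingers and brush above 1 N and angle between brush's own z axis and vertical above 1.15 rad and height (world z) of brush_mid above 0.05 m), for 0.1 s.
3. the red brush lies flat in the box on one side of the rib, tip to the clasp, released (z of brush_mid in the frame of box below 0.018 m and angle between brush's own z axis and vertical above 1.45 rad and angle between the z axis of brush and the x axis of box, either way round below 0.4 rad and x of brush_mid in the frame of box between -0.06 and 0.06 m and y of brush_mid in the frame of box between -0.064 and 0.064 m and x of brush_tip in the frame of box above 0.03 m and contact force between the fingers and brush below 0.05 N and (y of brush_mid in the frame of box above 0.004 m or y of brush_mid in the frame of box below -0.004 m)), for 0.2 s.
4. the blue pencil, pinched in the fingers, has its end pressed on the desk top and swings over (more than 0.5 rad from upright) (contact force between pencil and table above 0.3 N and contact force between the fingers and pencil above 1 N and angle between pencil's own z axis and vertical above 0.5 rad), for 0.05 s.
5. the blue pencil is carried nearly level (within 0.42 rad) in the fingers, clear of the desk, its middle over 50 mm high (contact force between pencil and table below 0.05 N and contact force between the fingers and pencil above 1 N and angle between pencil's own z axis and vertical above 1.15 rad and height (world z) of pencil_mid above 0.05 m), for 0.1 s.
At the end, for the whole second after the job is handed in: Brush and pencil released, at rest, flat on the box floor (0.12 rad), one on each side of the rib (4 mm), within 0.40 rad of the box's length and, at mid-length, 60 mm of its middle, tips to the clasp; marker in its well (15 mm) (z of each of brush_mid, pencil_mid in the frame of box below 0.018 m and angle between each of brush, pencil's own z axis and vertical above 1.45 rad and angle between the z axis of each of brush, pencil and the x axis of box, either way round below 0.4 rad and x of brush_mid in the frame of box between -0.06 and 0.06 m and y of brush_mid in the frame of box between -0.064 and 0.064 m and x of each of brush_tip, pencil_tip in the frame of box above 0.03 m and contact force between the fingers and brush below 0.05 N and x of pencil_mid in the frame of box between -0.06 and 0.06 m and y of pencil_mid in the frame of box between -0.064 and 0.064 m and contact force between the fingers and pencil below 0.05 N and ((y of brush_mid in the frame of box above 0.004 m and y of pencil_mid in the frame of box below -0.004 m) or (y of brush_mid in the frame of box below -0.004 m and y of pencil_mid in the frame of box above 0.004 m)) and linear speed of each of brush, pencil below 0.05 m/s and distance of marker from where it was at the start of the episode below 0.015 m); the robot touches nothing.
It fails at once if the brush or pencil is let fall (unheld and faster than 1.0 m/s) ((contact force between the fingers and brush below 0.05 N and linear speed of brush above 1 m/s and height (world z) of brush_mid above 0.015 m) or (contact force between the fingers and pencil below 0.05 N and linear speed of pencil above 1 m/s and height (world z) of pencil_mid above 0.015 m)).
It fails at once if the green marker is pulled up or knocked over (moved more than 15 mm or tilted more than 0.3 rad) (distance of marker from where it was at the start of the episode above 0.015 m or angle between marker's own z axis and vertical above 0.3 rad).
It fails at once if katori, eraser, jar, tape or sharpener is shifted by more than 20 mm (distance of any of katori, eraser, jar, tape, sharpener from where it was at the start of the episode above 0.02 m).
It also fails if it takes over 72 s, if anything falls off the work surface, if the arm or the gripper's body presses on something with over 40 N, if the wrist force passes 120 N, or if a joint passes its speed limit or range.

## Robot

A 6-joint arm with a two-finger parallel gripper is mounted at the origin on the work surface. World frame = base frame: x ahead of the robot, y to its left, z up, the work surface at z = 0. Lengths are in mm, angles in rad, forces in N, time in s.
With the tool pointing down it reaches from about 425 to 1125 mm from the base axis. Payload 14.9 kg.
Tool frame: the origin (TCP) lies between the finger pads; the fingertips stand 25 mm ahead of it and the grasp point (between the pads) lies 6 mm ahead of it; z points along the fingers, y is the line along which they close (so a half turn about z gives the same grasp; the last joint's range is limited). The gripper opens to 91 mm and grips with 3 to 60 N. Pads are 32 mm wide; open, the fingers measure 118 mm over their backs; the gripper's body (76 mm by 178 mm) begins 60 mm behind the grasp point.
Start: joints at [1.226, 0.379, 1.734, -0, 1.028, -0.033], TCP at [214.748, 666.259, 204.932] pointing down, gripper open.
Joint ranges: [-2.77, 2.77], [-0.74, 2.19], [0, 2.66], [-1.06, 4.2], [0.31, 2.87], [-3.08, 3.08]. Speed limits (rad/s): [1.89, 1.89, 2.39, 3.14, 3.14, 3.14].

## Interface

Orientations are given as a unit quaternion [x, y, z, w].
In Python, from rig import env gives the robot as it stands. Calls block until the motion is done:
- env.goto(position, orientation): joint-space move of the TCP to a pose.
- env.move_linear(position, v=150, ori=None, f_stop=None): straight line of the TCP; ori=None keeps the orientation; v is the mean speed in mm/s. With f_stop (N) it stops when the force on the tool has changed by that much, and returns True; else False.
- env.move_j(angles): joint-space move.
- env.move_gripper(opening, grasp_force=None): finger opening in mm; grasp_force is the grip in N (None keeps the last); returns when the fingers have stopped.
- env.hold(seconds).
- env.ik(position, orientation): joint angles nearest the present ones, or None.
- env.get_state(): the state.
- env.snapshot(name): name is "scene" or "top" or "wrist"; returns a dict with "color" (480x640x3 uint8, red, green, blue), "mtx" (3x3 intrinsics, pixels), "world_to_cam" (4x4, takes a point from world to camera coordinates). Camera axes: x right, y up, looking along -z (the intrinsics and any distortion apply to the point x, -y, -z); pixel columns grow to the right and rows downward; lengths in mm; the calibration is good to about 2 mm. The wrist camera is an equidistant fisheye: a pixel r from the principal point sees the ray r / f radians off the axis. A picture is of the moment at which its call begins. There is no depth.
A pose or a line that the arm cannot do raises env.Unreachable and nothing moves.
- env.job_done(): hands the job in; it is judged then, once.
The state is a dict: "time_s": time; "joint_pos": joint angles; "joint_vel": joint speeds; "tau": joint torques, N m; "position": TCP position; "tcp_rot": TCP orientation; "wrist_force": force on the tool from outside, world axes, zero at the start; "torque": the same for the moment, N m; "width": finger opening in mm; "grasp_force": force on a finger pad.
Only numpy, scipy, OpenCV 4.12 (cv2) and the standard library are available. Lean on these libraries where they do the work, as an engineer would, in place of code of your own. Each camera call takes 0.05 s, during which the arm holds its last target. There are 200 camera calls.

## Working session

There is one attempt and no reset: what is moved stays moved. The work goes in short steps, each a Python script; the robot and the scene stay as the last script left them, time stands still between calls to the robot, and variables do not carry over. Pictures are saved under pics/ and viewed, at most 10 in all, crops included, and the job is handed in when it is done.

```bash
mkdir -p pics; ls
cat > h.py <<'E'
import numpy as np, cv2
from rig import env
def save(s,n): cv2.imwrite(f'pics/{n}.png', s['color'][:,:,::-1])
E
python3 - <<'E'
from h import *
import pickle
d={}
for n in ("scene","top"):
    s=env.snapshot(n); save(s,n); d[n]=s
    print(n,s['mtx'].tolist(),np.round(s['world_to_cam'],3).tolist(),s.keys())
pickle.dump(d,open('s0.pkl','wb'))
print(env.get_state())
E
```

```text
pics
scene [[606.301893353007, 0.0, 314.17711785919124], [0.0, 606.301893353007, 239.07514996678407], [0.0, 0.0, 1.0]] [[-0.645, 0.764, -0.009, 356.962], [-0.489, -0.405, 0.773, 177.679], [0.587, 0.503, 0.635, -1679.142], [0.0, 0.0, 0.0, 1.0]] dict_keys(['color', 'mtx', 'world_to_cam'])
top [[434.64661673611226, 0.0, 312.7531913522978], [0.0, 434.64661673611226, 231.45440712444739], [0.0, 0.0, 1.0]] [[0.005, -1.0, -0.01, 13.078], [0.998, 0.005, 0.057, -564.401], [-0.057, -0.01, 0.998, -1101.242], [0.0, 0.0, 0.0, 1.0]] dict_keys(['color', 'mtx', 'world_to_cam'])
{'time_s': 0.1, 'joint_pos': array([ 1.22568916e+00,  3.79360096e-01,  1.73468884e+00,  4.71585117e-05,
        1.02850261e+00, -3.32892463e-02]), 'joint_vel': array([ 0.00020588, -0.00091295, -0.00301757, -0.0001417 ,  0.00051718,
       -0.00011193]), 'tau': array([-4.09430431e-03, -7.65037107e+01, -4.35289979e+01,  6.51494390e-02,
        3.98641150e-02, -5.02632133e-05]), 'position': array([214.62329544, 665.92314729, 204.36768308]), 'tcp_rot': array([ 1.55290112e-01,  9.87868792e-01, -4.67095877e-04, -1.10000770e-04]), 'wrist_force': array([-0.23099704,  0.28124312, -0.16954272]), 'torque': array([ 0.01330967, -0.03673258, -0.04103405]), 'grasp_force': 0.0, 'width': 91.21771738441916}
```

View pics/scene.png

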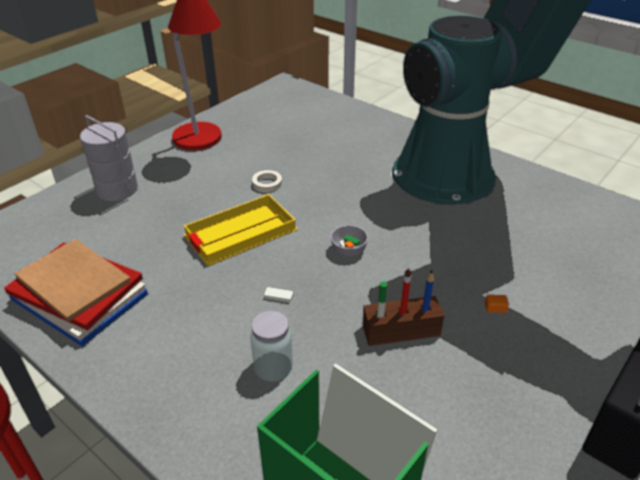

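View pics/top.png

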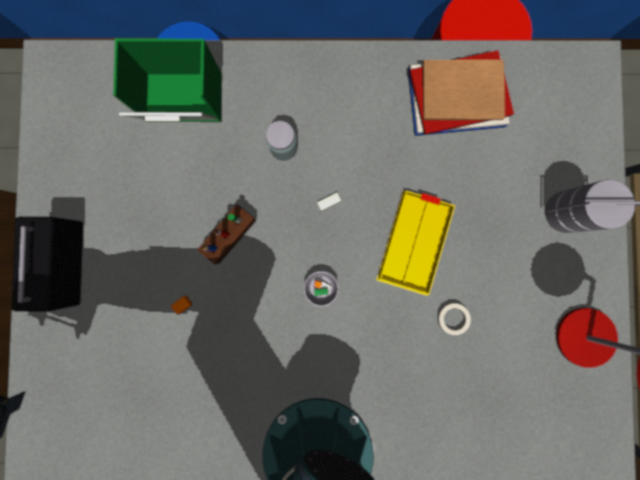

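The scene view shows the stand near (403,320) with the marker, brush and pencil tops at about (382,285), (407,272) and (431,273). In the top view the stand is at about (228,235), and the box's corners are near (405,190), (453,205), (430,294) and (378,279), with its clasp at (430,198). I'll enlarge both for pixel precision.

Run:
```python
import pickle,cv2,numpy as np
d=pickle.load(open('s0.pkl','rb'))
a=d['scene']['color'][262:352,355:455]; b=d['top']['color'][190:270,190:265]; c=d['top']['color'][180:300,370:460]
a=cv2.resize(a,None,fx=4,fy=4,interpolation=cv2.INTER_CUBIC)
b=cv2.resize(b,None,fx=5,fy=5,interpolation=cv2.INTER_CUBIC)
im=np.zeros((400,785,3),np.uint8); im[:360,:400]=a; im[:400,405:780]=b
cv2.imwrite('pics/crop.png',im[:,:,::-1])
# box: yellow mask
for n in('top','scene'):
    h=cv2.cvtColor(d[n]['color'],cv2.COLOR_RGB2HSV); m=cv2.inRange(h,(22,150,80),(35,255,255))
    c=max(cv2.findContours(m,0,2)[0],key=cv2.contourArea); print(n,cv2.approxPolyDP(c,5,True)[:,0].tolist(),cv2.minAreaRect(c))
```

```text
top [[404, 191], [377, 279], [428, 294], [454, 206]] ((415.6881103515625, 242.20643615722656), (54.1171875, 95.01637268066406), 16.699243545532227)
scene [[296, 228], [266, 195], [185, 225], [185, 236], [197, 232], [205, 243], [199, 254], [210, 264]] ((239.9885711669922, 228.819091796875), (45.359256744384766, 108.11895751953125), 69.67686462402344)
```

View pics/crop.png

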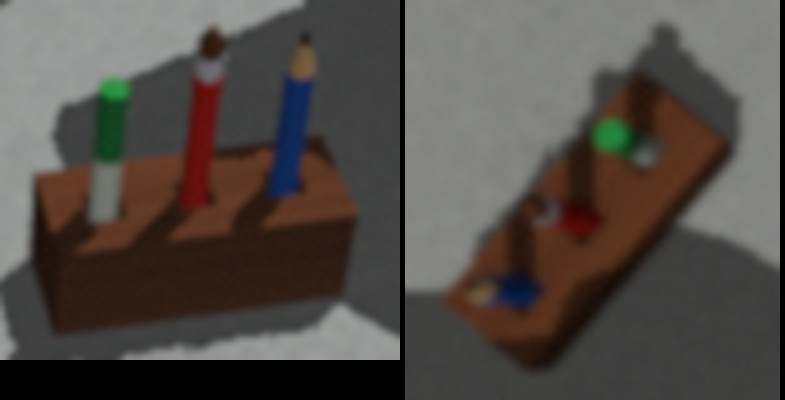

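The crop shows the marker cap, brush and pencil standing upright in that order, with tips at scene px (408,269.5) and (431,271) and top px (216.4,231.4) and (204,248.4). I'll triangulate the tips, the stand corners and the box corners.

```bash
cat >> h.py <<'E'
from scipy.optimize import least_squares
def P(s):
    return s['mtx']@np.diag([1,-1,-1])@s['world_to_cam'][:3]
def tri(s1,p1,s2,p2):
    X=cv2.triangulatePoints(P(s1),P(s2),np.float64(p1).reshape(2,1),np.float64(p2).reshape(2,1))[:,0];return X[:3]/X[3]
def onz(s,p,z):
    A=P(s); M=np.c_[A[:,0],A[:,1],A[:,2]*z+A[:,3]]; v=np.linalg.solve(M,[p[0],p[1],1]); return v[:2]/v[2]
def proj(s,X):
    v=P(s)@np.append(X,1); return v[:2]/v[2]
E
python3 - <<'E'
from h import *; import pickle
d=pickle.load(open('s0.pkl','rb')); S,T=d['scene'],d['top']
np.set_printoptions(precision=1,suppress=True)
cs=lambda u,v:(355+u/4-.4,262+v/4-.4)
ct=lambda u,v:(190+(u-405)/5-.4,190+v/5-.4)
for n,a,b in [('brush',(212,28),(537,207)),('pencil',(306,35),(470,293)),('marker',(115,90),(612,136)),
  ('bruB@60',(192,205),(592,222)),('penB@60',(285,192),(530,293)),('marB@60',(100,216),(652,155)),
  ('c1',(35,175),(640,72)),('c3',(322,140),(443,298)),('c4',(355,213),(537,350)),('c2',(57,250),(725,147))]:
    X=tri(S,cs(*a),T,ct(*b)); print(n,X,'resid',proj(S,X)-cs(*a),'onz60',onz(T,ct(*b),60),onz(S,cs(*a),60))
for z in (32,):
    c=[onz(T,p,z) for p in [(404,190),(454.5,206),(428.5,294.5),(377,279)]]
    print('box',*c,'ctr',np.mean(c,0),'len',np.linalg.norm(c[0]-c[3]),np.linalg.norm(c[1]-c[0]),np.linalg.norm(c[2]-c[1]))
for p,q in [((185,225),(404,190)),((266,195),(377,279)),((296,222),(428.5,294.5))]: print(tri(S,p,T,q))
for n,p,z in [('katori',(320,288),20),('eraser',(329,201),10),('jar',(281,135),120),('tape',(454,318),15),('sharp',(181,304),20)]: print(n,onz(T,p,z))
E
```

```text
brush [554.7 230.3 170.6] resid [-0.4  0. ] onz60 [561.8 255. ] [445.5 170.8]
pencil [517.8 261.  158.2] resid [ 0.2 -0. ] onz60 [519.1 287.4] [418.4 212.2]
marker [589.8 202.9 139.9] resid [-0.1  0. ] onz60 [597.2 218.4] [517.7 158.6]
bruB@60 [554.  230.5  51.6] resid [-0.4  0. ] onz60 [554.5 227.6] [560.6 235. ]
penB@60 [518.  261.3  52.5] resid [-0.6  0.1] onz60 [519.2 257.7] [523.9 265.4]
marB@60 [588.5 200.   51.3] resid [-0.  0.] onz60 [587.9 198.4] [595.6 204.5]
c1 [628.1 191.1 105.6] resid [ 1.9 -0.1] onz60 [629.2 205. ] [593.4 163.3]
c3 [520.3 282.6 105. ] resid [ 1.9 -0.3] onz60 [516.5 300.7] [480.9 260.3]
c4 [482.3 277.   17.9] resid [-4.   0.4] onz60 [491.2 253.7] [514.1 299.3]
c2 [592.2 174.6  11.9] resid [-1.7  0. ] onz60 [592.  162.2] [627.2 201.6]
box [ 670.1 -215.6] [ 629.8 -343.1] [ 406.5 -275.2] [ 444.5 -146.4] ctr [ 537.7 -245.1] len 236.04641888311977 133.6981296475963 233.34174695991103
[ 686.9 -225.9  122.5]
[ 488.  -168.5  123.7]
[ 369.4 -259.5  -68.1]
katori [420.2  -3.3]
eraser [644.  -25.7]
jar [786.3  91.2]
tape [ 346.3 -343.5]
sharp [377.6 350.3]
```

Tip heights (171, 158, 140 mm) match the 170, 160 and 140 expected, and the spacing (about 46–48 mm) agrees too. The stand and box corner failures come from mismatched corner pairs in the opposite-looking camera. I'll recheck the box with correct pairs, then pick the brush.

```bash
cat >> h.py <<'E'
np.set_printoptions(precision=2,suppress=True)
BY=-0.296; SY=np.arctan2(-.63,.765)
def q(yaw): a=yaw+np.pi; return [np.cos(a/2),np.sin(a/2),0,0]   # tool down, tool -x along yaw
def pick(xy,zg):
    env.move_gripper(60); env.goto([*xy,330],q(SY)); env.move_linear([*xy,zg+6],v=120)
    env.move_gripper(5,25); env.hold(.2); s=env.get_state(); print('grip',s['width'],s['grasp_force'],s['time_s'])
    env.move_linear([*xy,zg+6+72],v=80); s=env.get_state(); print('lift',s['width'],s['grasp_force'],s['wrist_force'])
E
python3 - <<'E'
from h import *; import pickle
d=pickle.load(open('s0.pkl','rb')); S,T=d['scene'],d['top']
for p,q_ in [((185,225.5),(454.5,206)),((266,195.5),(428.5,294.5)),((296,226),(377,279))]:
    X=tri(S,p,T,q_); print(X,onz(S,p,32))
print('scene clasp corner at',proj(S,[670,-215.6,32]),proj(S,[670,-215.6,0]))
env.move_linear([215,570,380],v=250)
pick([554.5,230.4],123)
im=env.snapshot('scene'); save(im,'lift');
E
```

```text
[ 629.65 -343.05   31.47] [ 629.99 -342.32]
[ 409.48 -280.22   27.56] [ 415.18 -277.95]
[ 444.14 -149.56   14.33] [ 460.94 -134.67]
scene clasp corner at [208.11 255.9 ] [209.78 266.4 ]
grip 12.588827335595289 24.997018088470213 6.2667
lift 12.504180894288238 24.996968136256328 [-0.12 -0.74  0.73]
```

The box rim triangulates to z≈30 (32 expected) at the clean corners. The brush is held (12.5 mm wide, 25 N), so next is the swing.

```bash
cat >> h.py <<'E'
D=np.array([np.cos(BY),np.sin(BY)])
def swing(p0,L,zend=21):
    p0=np.array(p0,float); z0=env.get_state()['position'][2]
    env.move_linear([*p0,z0],v=200,ori=q(BY))
    hit=env.move_linear([*p0,L+6-4],v=30,f_stop=8); s=env.get_state()
    print('touch',hit,s['position'],s['wrist_force'],s['time_s'])
    L=s['position'][2]-6; r=6.5; c=s['position'][:2]+r*D
    for th in np.linspace(.15,1.45,12):
        z=max(L*np.cos(th)+r*np.sin(th)-1.5,zend); x=-r*np.cos(th)+L*np.sin(th)
        env.move_linear([*(c+x*D),z+6],v=100)
        print(round(th,2),env.get_state()['wrist_force'])
    s=env.get_state(); print('end',s['position'],s['width'],s['grasp_force'],s['time_s'])
    env.move_linear([*s['position'][:2],130],v=100)
E
python3 - <<'E'
from h import *
swing([470,75],113)
a=env.snapshot('scene'); b=env.snapshot('top'); pass
A=cv2.resize(a['color'][160:320,240:440],(600,480)); save({'color':A},'sw1')
E
```

```text
touch True [470.5   75.06 118.86] [ 0.06 -0.4   5.63] 10.825
0.15 [-0.45  0.6  11.42]
0.27 [ 1.39 -0.48 10.02]
0.39 [ 1.98 -0.76 10.93]
0.5 [ 2.93 -1.14 11.25]
0.62 [ 5.78 -1.62 12.4 ]
0.74 [ 7.79 -2.75 13.43]
0.86 [3.04 0.07 6.05]
0.98 [ 1.22 -0.18  2.56]
1.1 [0.61 0.16 1.23]
1.21 [-0.57 -0.41  0.12]
1.33 [0.09 0.86 0.82]
1.45 [ 0.2  -1.46  0.54]
end [582.68  40.7   26.85] 13.510514799006557 25.000029680959415 14.2417
```

View pics/sw1.png

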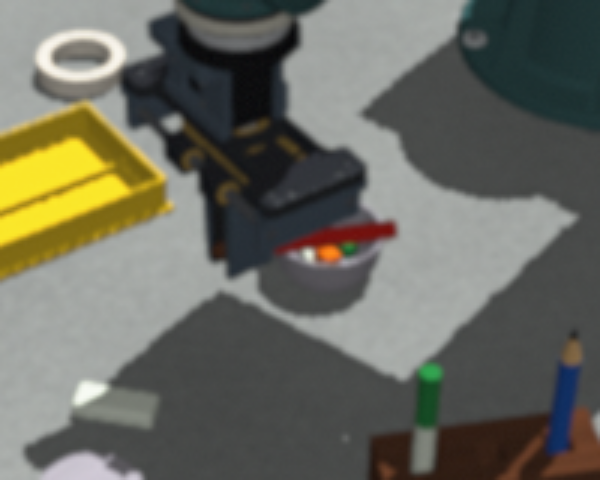

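The brush is swung over, with the red butt visible at about crop (396,229), i.e. scene px (372,236). I'll compute its tilt from that, given the known pivot.

Run:
```python
from h import *; import pickle
d=pickle.load(open('s0.pkl','rb')); S=d['scene']
g=np.array([582.7,40.7,124])
for th in (1.1,1.2,1.3,1.4,1.5,1.57,1.65):
    b=g-112*np.r_[D*np.sin(th),np.cos(th)]; print(th,proj(S,b),proj(S,g))
```

```text
1.1 [358.19 254.03] [319.53 252.8 ]
1.2 [360.09 249.68] [319.53 252.8 ]
1.3 [361.61 245.32] [319.53 252.8 ]
1.4 [362.75 241.  ] [319.53 252.8 ]
1.5 [363.48 236.75] [319.53 252.8 ]
1.57 [363.74 233.84] [319.53 252.8 ]
1.65 [363.79 230.6 ] [319.53 252.8 ]
```

The butt appears farther from the fingers than expected, so I'll look with the wrist camera and at the state before going on.

Run:
```python
from h import *
s=env.get_state(); print(s['position'],s['tcp_rot'],s['width'],s['grasp_force'])
w=env.snapshot('wrist'); a=env.snapshot('scene')
A=cv2.resize(a['color'][200:280,290:390],(500,400),interpolation=cv2.INTER_CUBIC)
W=cv2.resize(w['color'],(300,225)); 
im=np.zeros((400,800,3),np.uint8); im[:,:500]=A; im[:225,500:]=W; save({'color':im},'w1')
import pickle; pickle.dump(w,open('w.pkl','wb')); print(w['mtx'],w['world_to_cam'])
```

```text
[582.27  40.68 129.29] [ 0.15  0.99 -0.   -0.  ] 13.237271765341852 24.999889424216235
[[371.65   0.   323.67]
 [  0.   371.65 235.43]
 [  0.     0.     1.  ]] [[   0.29    0.96   -0.   -209.57]
 [  -0.92    0.28   -0.27  535.11]
 [  -0.26    0.08    0.96 -170.6 ]
 [   0.      0.      0.      1.  ]]
```

View pics/w1.png

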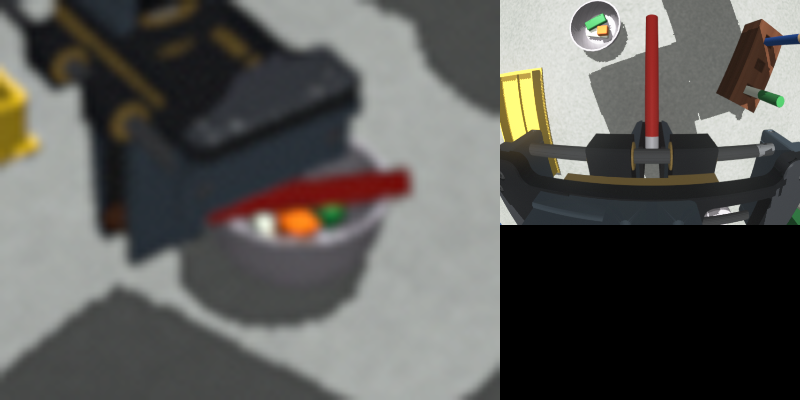

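The wrist view shows the brush straight along the hand axis, with the red handle ending at the pads. It has slid, so the pads now hold the ferrule. Now I'll triangulate the butt, at wrist px (324,32) and scene px (371,236.5).

```bash
cat >> h.py <<'E'
def wproj(w,X):
    c=w['world_to_cam'][:3]@np.append(X,1); v=np.array([c[0],-c[1],-c[2]]); a=np.arctan2(np.hypot(v[0],v[1]),v[2])
    return w['mtx'][:2,2]+w['mtx'][0,0]*a*v[:2]/np.hypot(v[0],v[1])
E
python3 - <<'E'
from h import *; import pickle
w=pickle.load(open('w.pkl','rb')); S=pickle.load(open('s0.pkl','rb'))['scene']
g=np.array([582.27,40.68,123.3])
X=least_squares(lambda X:np.r_[wproj(w,X)-(324,33),proj(S,X)-(371,236.5)],g-100*np.r_[D,0]); print(X.x,X.fun)
v=g-X.x; print('L',np.linalg.norm(v),'tilt',np.arccos(v[2]/np.linalg.norm(v)),'yaw',np.arctan2(v[1],v[0]))
h=cv2.cvtColor(w['color'],cv2.COLOR_RGB2HSV); m=cv2.inRange(h,(0,150,50),(8,255,255))|cv2.inRange(h,(172,150,50),(180,255,255))
c=max(cv2.findContours(m,0,2)[0],key=cv2.contourArea)[:,0]; print(c.min(0),c.max(0), wproj(w,g))
E
```

```text
[457.48  79.87 108.6 ] [ 0.01 -0.02 -0.09  0.02]
L 131.62186814472065 tilt 1.4588769054429318 yaw -0.30430686093310366
[309  32] [338 290] [321.96 278.9 ]
```

L≈131 mm, tilt 1.46 rad and yaw correct: level, butt slightly low, firmly held. Placing it in the far channel.

```bash
cat >> h.py <<'E'
BC=np.array([538,-246.]); BN=np.array([-D[1],D[0]])
def place(xb,yb):
    p=BC+xb*D+yb*BN
    env.move_linear([*p,130],v=250,ori=q(BY)); env.hold(.2)
    env.move_linear([*p,60],v=100)
    hit=env.move_linear([*p,30],v=25,f_stop=12); s=env.get_state(); print('down',hit,s['position'],s['wrist_force'])
    env.move_gripper(24); env.hold(.3)
    env.move_linear([*p,130],v=80); print(env.get_state()['time_s'])
E
python3 - <<'E'
from h import *
place(47,-32)
p=BC-60*D; env.move_linear([*p,260],v=250)
w=env.snapshot('wrist'); t=env.snapshot('top')
im=np.zeros((480,800,3),np.uint8); im[:360,:480]=cv2.resize(w['color'],(480,360)); im[:400,490:790]=cv2.resize(t['color'][180:300,370:460],(300,400),interpolation=cv2.INTER_CUBIC); save({'color':im},'p1')
E
```

```text
down False [ 573.69 -290.37   30.19] [ 1.42 -0.35  0.25]
21.5917
```

View pics/p1.png

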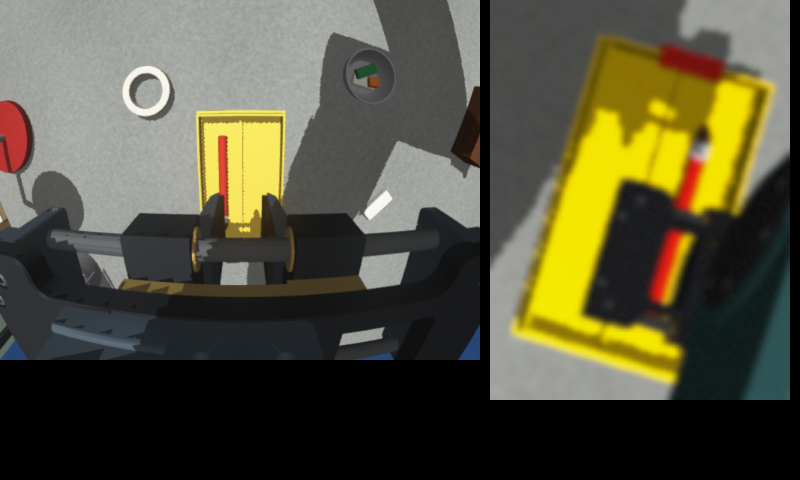

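The wrist and top views both show the brush flat in the middle of the far channel with its tip towards the clasp. Now the pencil, gripped lower (97 mm from the butt) because the pinch point creeps about 18 mm towards the tip during the swing.

Run:
```python
from h import *
pick([518,261],107)
swing([470,75],97)
s=env.get_state(); print(s['position'],s['width'])
w=env.snapshot('wrist'); a=env.snapshot('scene')
import pickle; pickle.dump(w,open('w.pkl','wb'))
im=np.zeros((400,800,3),np.uint8); im[:,:500]=cv2.resize(a['color'][200:280,290:390],(500,400),interpolation=cv2.INTER_CUBIC); im[:225,500:]=cv2.resize(w['color'],(300,225)); save({'color':im},'w2')
for n,i in(('w',w),('s',a)):
    h=cv2.cvtColor(i['color'],cv2.COLOR_RGB2HSV); m=cv2.inRange(h,(105,150,40),(125,255,255))
    if n=='s': m[:200]=0;m[300:]=0;m[:,:300]=0
    else: m[400:]=0
    c=max(cv2.findContours(m,0,2)[0],key=cv2.contourArea)[:,0]; print(n,c.min(0),c.max(0))
```

```text
grip 12.77159821080219 24.990764694630343 27.975
lift 12.955177282114104 24.98964907188565 [-0.06  0.03 -0.34]
touch True [470.58  75.06 102.86] [0.65 0.27 5.4 ] 32.5667
0.15 [ 0.63  0.03 11.73]
0.27 [ 0.92 -0.11 11.19]
0.39 [ 1.09 -0.83  9.11]
0.5 [ 2.6  -0.27  8.8 ]
0.62 [ 3.95 -0.66 10.13]
0.74 [ 5.9  -1.11  9.87]
0.86 [ 4.47 -0.36  7.89]
0.98 [3.03 1.14 4.2 ]
1.1 [3.01 0.27 3.19]
1.21 [ 1.98 -0.24  3.59]
1.33 [0.72 0.17 1.68]
1.45 [ 0.73 -0.24  2.11]
end [567.76  45.33  26.91] 13.643923849829365 25.00036652869312 35.7917
[567.32  45.3  129.32] 12.962917441882468
w [309  76] [338 316]
s [338 236] [367 241]
```

View pics/w2.png

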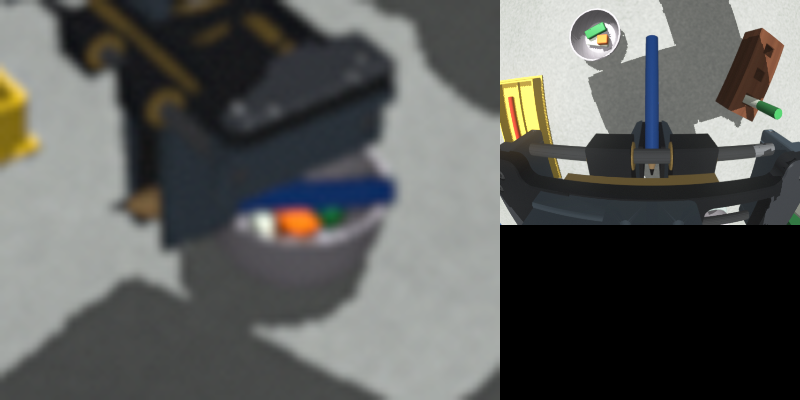

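The pencil is level, held on the barrel, with its butt at wrist px (324,77) and scene px (367.5,238). The stand and marker are undisturbed. I'll check the numbers, then place it in the near channel.

Run:
```python
from h import *; import pickle
w=pickle.load(open('w.pkl','rb')); S=pickle.load(open('s0.pkl','rb'))['scene']
g=np.array([567.3,45.3,123.3])
X=least_squares(lambda X:np.r_[wproj(w,X)-(324,77),proj(S,X)-(367.5,238)],g-100*np.r_[D,0])
v=g-X.x; L=np.linalg.norm(v); th=np.arccos(v[2]/L); print('L',L,'tilt',th,np.abs(X.fun).max())
assert 95<L<130 and th>1.25
place(L-75,32)
p=BC-110*D; env.move_linear([*p,330],v=250)
env.goto([430,110,380],q(BY))
t=env.snapshot('top'); a=env.snapshot('scene')
im=np.zeros((480,800,3),np.uint8); im[:400,:300]=cv2.resize(t['color'][180:300,370:460],(300,400),interpolation=cv2.INTER_CUBIC); im[:400,310:790]=cv2.resize(a['color'][180:280,180:300],(480,400),interpolation=cv2.INTER_CUBIC); save({'color':im},'p2')
print(env.get_state()['time_s'])
```

```text
L 107.11328686221725 tilt 1.4333836181746729 0.04254770651010631
down False [ 578.21 -224.83   30.24] [ 0.19 -0.43  3.06]
42.8
45.2833
```

View pics/p2.png

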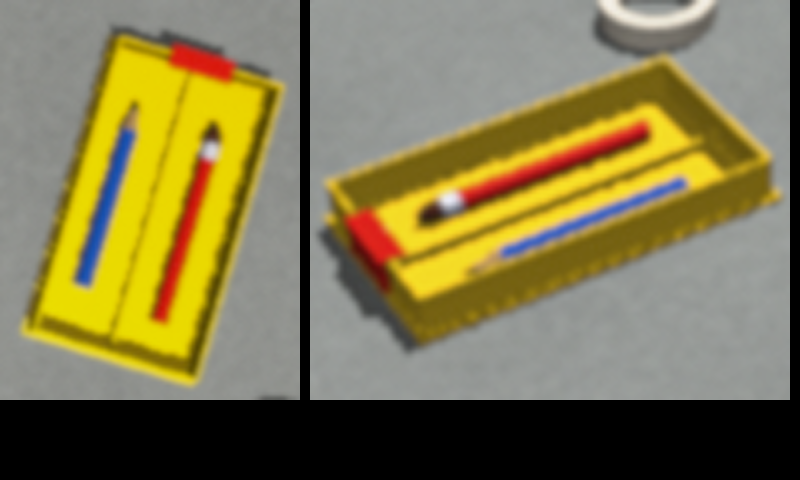

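Both views show the brush and pencil lying flat, one on each side of the rib, centred along the box with tips towards the clasp. Handing in.

```bash
python3 -c "
from rig import env
print(env.job_done())"
```

```text
the job is handed in; nothing more can be done
None
```

The job is handed in with no verdict returned: the last pictures show the brush and pencil flat in the box, one on each side of the rib, tips to the clasp, after about 45 s of the 72 s allowed.

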